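# Snap the cover board onto the casting mould

### The arm

A 6-joint arm with a two-finger parallel gripper is mounted at the origin on the work surface. World frame = base frame: x ahead of the robot, y to its left, z up, the work surface at z = 0. Lengths are in m, angles in rad, forces in N, time in s.
With the tool pointing down it reaches from about 0.25 to 0.725 m from the base axis. Payload 9.7 kg.
Tool frame: the origin (TCP) lies at the very end of the fingers, on their centre line; the grasp point (between the pads) lies 19 mm behind it; z points along the fingers, y is the direction in which the jaws open and shut (so a half turn about z gives the same grasp; the last joint's range is limited). The gripper opens to 85 mm and grips with 20 to 120 N. Pads are 22 mm wide; open, the fingers measure 114 mm over their backs; the gripper's body (76 mm by 85 mm) begins 54 mm behind the grasp point. The pads swing forward as they close: fully open they stand 13 mm farther back than shut.
Start: joints at [-1.214, 0.087, 0.176, 1.66, 0, 1.571], TCP at [0.192, -0.515, 0.196] pointing down, gripper open.
Joint ranges: [-3.13, 3.13], [-0.85, 1.81], [-1.15, 1.24], [-2.2, 2.28], [-1.44, 1.52], [-3.14, 3.14]. Speed limits (rad/s): [2.22, 2.22, 2.57, 3.14, 3.14, 3.14].

### API

Orientations are given as a rotation vector (axis times angle).
In Python, from rig import arm gives the robot as it stands.
- The arm moves only by the tool drive_tool, never from a script. Its argument "rows" is a list that holds one entry, the list of rows, each a list of 7 numbers: the shift along the tool's x, y, z in mm, then the turn, a rotation vector about the tool's x, y, z in rad, then the opening in per cent of the stroke, from 0 (shut) to 100 (fully open). A call has 1 to 10 rows; each row is the pose to reach, as a shift and turn from the pose measured when the call began, along the tool's axes at that moment; what a row does not reach only later rows make up. A row lasts 1/8 s, in which the tool goes at most 62.5 mm and 10.7 degrees, less where a joint would pass 70% of its speed; a pose out of reach is approached as far as the arm can. A call with a gripper value outside its range is refused whole. The fingers move at their own pace and stop on an object; the grip force is fixed at half the most. Time passes only in rows, so rows that repeat a pose let the fingers close. It gives the time, the measured TCP pose, the force and the opening at its end, in the units of the state.
- arm.state(): the state, without advancing time (a new reading comes with each control period).
- arm.get_image(name): name is "side" or "top" or "wrist"; returns the picture (420x560x3 uint8, red, green, blue); there is no depth.
- arm.camera_info(name): a dict with "fx", "fy", "cx", "cy" (pixels), "world_from_camera" (4x4, takes a point from camera to world coordinates). Camera axes: x right, y up, looking along -z (the intrinsics and any distortion apply to the point x, -y, -z); pixel columns grow to the right and rows downward; lengths in m; the calibration is good to about 2 mm. A picture is of the moment at which its call begins: read the wrist's pose just before it. camera_info takes no time and is no camera call; for the wrist camera it gives the pose at the moment of the call.
- arm.finish_job(): hands the job in, once; it reports no verdict.
Trained networks look in the newest picture that a camera, given by its name, has taken for a name from the list of things; names that differ only in an ending like _2 or _b are one class to them, and where a whole thing is asked for, a point or a joint stands for the part that bears it (a point fixed in the world has none). Each returns a list of dicts, best first, with "confidence" (0 to 1); they miss things now and then, are a little off and sometimes report something else, mostly with a low value. They report only what shows in the picture. A call takes as long as a camera call. They do not tell look-alikes from the thing itself.
- arm.boxes_of(camera, label): "rect" ([left, top, width, height] as shares, 0 to 1, of the picture: columns of its width, rows of its height, round what is visible of it).
- arm.place_of(camera, label): "location" ([column, row] as shares, 0 to 1, of the picture: columns of its width, rows of its height: a listed point, or the origin of a listed thing).
The state is a dict: "time": time; "qpos": joint angles; "joint_velocities": joint speeds; "joint_efforts": joint torques, N m; "tcp_pos": TCP position; "orientation": TCP orientation; "wrist_force": force on the tool from outside, world axes, zero at the start; "torque": the same for the moment, N m; "gripper_width": opening from 0.0 (shut) to 1.0 (fully open).
Only numpy, scipy, OpenCV 4.12 (cv2) and the standard library are available. Lean on these libraries where they do the work, as an engineer would, in place of code of your own. Each camera call takes 0.05 s, during which the arm holds its last target.

### The job

Pick up the wooden cover board with the grip block on it, set its four holes over the four snap studs of the green casting mould, and press it down gently and evenly, keeping it level, until every stud has clicked through and the board lies fully home on all four seats. Feel for the clicks rather than ramming the mould, then let go; leave the other things on the bench alone.

Things in the scene. Friction and masses are not known exactly. Their poses are not given: they have to be found in the camera images.
- seats: The mould's four orange seats, 24 mm square, each with a black sprung rubber pad that sinks 3.5 mm at most. They stand about 35 N in all, no more. Origin in the mould's middle, level with the untouched pad tops, 52 mm above the bench; axes as the mould's.
- mould: Green casting mould, an open box fixed to the bench, 210 (its x) x 150 (its y) x 46 mm, white plaster inside, a dark wood bar on each x end. Near its corners four orange seats 24 mm square, each with an upright orange snap stud. Origin: centre of underside, z up.
- board: Loose light-wood cover board, 186 (its x) x 126 (its y) x 8 mm, 0.2 to 0.4 kg, with a 12 mm square hole near each corner and a dark wood grip block standing on its middle: 70 (x) x 24 (y) x 42 mm high. It fits either way round (half turn). Origin: centre of its underside, z up; it starts flat on the bench, block up.
- grip (a point): Centre of the board's grip block, on the board's middle axis, 29 mm above the board's underside and 21 mm below the block's top. Axes as the board's: the block is 70 mm along x and 24 mm along y, so fingers close on it along y.
- stud0 (a point): Foot of the snap stud at the mould's (+x,+y) corner: level with the untouched pad tops, 52 mm above the bench. 75 mm in x, 45 mm in y from the mould's middle. Stud: round pin 10 mm thick, round tip 24 mm up; on its two x sides, sprung yellow barbs taper out to 17 mm across, 7 mm up. Pressing over all four together takes 12 N on the tapers, then on the pads 16 to 20 N until they click (the force drops), then stiff.
- stud1 (a point): Foot of the snap stud at the mould's (+x,-y) corner: level with the untouched pad tops, 52 mm above the bench. 75 mm in x, 45 mm in y from the mould's middle. Same stud as stud0.
- stud2 (a point): Foot of the snap stud at the mould's (-x,+y) corner: level with the untouched pad tops, 52 mm above the bench. 75 mm in x, 45 mm in y from the mould's middle. Same stud as stud0.
- stud3 (a point): Foot of the snap stud at the mould's (-x,-y) corner: level with the untouched pad tops, 52 mm above the bench. 75 mm in x, 45 mm in y from the mould's middle. Same stud as stud0.
- hole0 (a point): Centre of the board's (+x,+y) hole at the board's underside, 75 mm in x and 45 mm in y from the board's middle, axes as the board's. Clicked home it stays about 3 mm lower than the untouched pad tops, round a stud; not clicked, the pads push it back up to about their untouched height. Either end of the board may go on either end of the mould.
- hole1 (a point): Centre of the board's (+x,-y) hole at the board's underside, 75 mm in x and 45 mm in y from the board's middle, axes as the board's.
- hole2 (a point): Centre of the board's (-x,+y) hole at the board's underside, 75 mm in x and 45 mm in y from the board's middle, axes as the board's.
- hole3 (a point): Centre of the board's (-x,-y) hole at the board's underside, 75 mm in x and 45 mm in y from the board's middle, axes as the board's.
- putty_knife: Putty knife lying on the bench, 185 mm long along x, 40 mm wide, 16 mm high, wood handle to -x. A bystander, origin under its middle.
- brush: Wide flat brush lying on the bench, 195 mm long, 70 mm wide, 20 mm high, green handle. A bystander, origin at its underside.
- tape_roll: Brown roll of tape lying flat, 100 mm across, 24 mm high. A bystander, origin at the centre of its underside.
- tin: Round steel tin with a paper band, 90 mm across, 75 mm high. A bystander, origin at the centre of its underside.
- mix_cup: White plastic mixing cup, 80 mm across, 70 mm high. A bystander, origin at the centre of its underside.
- plaster_tile: White plaster tile, 110 x 110 x 22 mm. A bystander, origin at the centre of its underside.
- wrench: Steel wrench lying on the bench. A bystander, origin at its underside.
There are look-alikes about, which are no part of the job. Of the things shaped like the board, the wood one is meant.

How it is judged:
By the outcome, as a careful person would: the job done as asked, in the order asked, and still so for the second after the job is handed in, with the robot touching nothing.
It also fails if it takes over 59 s, if anything falls off the work surface, if the arm or the gripper's body presses on something with over 40 N, if the wrist force passes 120 N, or if a joint passes its speed limit or range.

## Working session

There is one attempt and no reset: what is moved stays moved. The work goes in short steps, Python scripts to look and compute and a tool call to move; the robot and the scene stay as the last step left them, time stands still between calls to the robot, and variables do not carry over. Pictures are saved under pics/ and viewed, and the job is handed in when it is done.

Besides the shell and the picture viewer there is one more tool, called after ">>>" as name([rows], argument=value, ...), one row to a line, values as JSON. drive_tool: Moves the arm, as the interface text tells. Its arguments: {"type":"object","properties":{"rows":{"type":"array","items":{"type":"array","items":{"type":"array","items":{"type":"number"}}}}},"required":["rows"]}

```bash
mkdir -p pics; ls; cat > h.py <<'E'
import numpy as np, cv2
from rig import arm
from scipy.spatial.transform import Rotation as R
def snap(n,f):
    im=arm.get_image(n); cv2.imwrite('pics/'+f,im[:,:,::-1]); return im
def ray(n,px,info=None):
    c=info or arm.camera_info(n); T=np.array(c["world_from_camera"])
    d=np.array([(px[0]-c["cx"])/c["fx"],-(px[1]-c["cy"])/c["fy"],-1.])
    return T[:3,3],T[:3,:3]@d
def atz(n,px,z,info=None):
    o,d=ray(n,px,info); return o+d*(z-o[2])/d[2]
def proj(n,p,info=None):
    c=info or arm.camera_info(n); T=np.linalg.inv(np.array(c["world_from_camera"])); q=T[:3,:3]@np.asarray(p)+T[:3,3]
    return np.array([c["cx"]+c["fx"]*q[0]/-q[2], c["cy"]-c["fy"]*q[1]/-q[2]])
E
python3 - <<'E'
from h import *
for n in ("side","top","wrist"): snap(n,n+'0.png'); c=arm.camera_info(n); print(n,c)
s=arm.state(); print(s)
for n in ("top","side"):
  for l in ("board","mould","grip","stud0","stud1","stud2","stud3","hole0","hole1","hole2","hole3"):
    print(n,l,[(np.round(np.array(d["location"])*[560,420],1).tolist(),round(d["confidence"],2)) for d in arm.place_of(n,l)])
E
```

```text
pics
side {'fx': 462.63727029573806, 'fy': 462.63727029573806, 'cx': 272.03242979383407, 'cy': 209.47330597392127, 'world_from_camera': array([[-8.41959196e-01,  3.19566114e-01, -4.34720842e-01,
        -1.16016280e-01],
       [-5.39541032e-01, -4.99330461e-01,  6.77911916e-01,
         1.14443346e+00],
       [-4.31681233e-04,  8.05323904e-01,  5.92834905e-01,
         9.29840567e-01],
       [ 0.00000000e+00,  0.00000000e+00,  0.00000000e+00,
         1.00000000e+00]])}
top {'fx': 433.02166808313774, 'fy': 433.02166808313774, 'cx': 278.0857072851036, 'cy': 212.5026773859175, 'world_from_camera': array([[-0.01166311,  0.98739474, -0.15784673,  0.32343918],
       [-0.99952814, -0.00702622,  0.02990214,  0.14190969],
       [ 0.02841615,  0.158121  ,  0.98701078,  1.39563037],
       [ 0.        ,  0.        ,  0.        ,  1.        ]])}
wrist {'fx': 353.7964474699781, 'fy': 353.7964474699781, 'cx': 281.11576181128726, 'cy': 207.35071203852704, 'world_from_camera': array([[ 3.48953566e-01,  8.86007791e-01,  3.05322131e-01,
         2.69971641e-01],
       [-9.37139586e-01,  3.30225
[... 4006 characters left out ...]
], 0.74), ([324.6, 296.7], 0.7), ([270.6, 286.0], 0.64), ([226.6, 348.1], 0.59), ([324.7, 319.4], 0.58)]
side hole2 [([280.5, 244.0], 0.87), ([231.0, 229.6], 0.86), ([259.6, 257.0], 0.8), ([269.0, 310.2], 0.79), ([193.1, 334.9], 0.77), ([188.9, 399.8], 0.77), ([154.1, 383.3], 0.76), ([253.7, 218.2], 0.74), ([324.6, 296.7], 0.7), ([270.6, 286.0], 0.64), ([226.6, 348.1], 0.59), ([324.7, 319.4], 0.58)]
side hole3 [([280.5, 244.0], 0.87), ([231.0, 229.6], 0.86), ([259.6, 257.0], 0.8), ([269.0, 310.2], 0.79), ([193.1, 334.9], 0.77), ([188.9, 399.8], 0.77), ([154.1, 383.3], 0.76), ([253.7, 218.2], 0.74), ([324.6, 296.7], 0.7), ([270.6, 286.0], 0.64), ([226.6, 348.1], 0.59), ([324.7, 319.4], 0.58)]
```

View pics/top0.png

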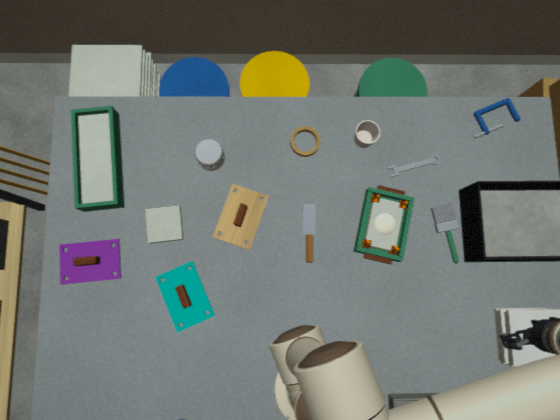

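View pics/side0.png

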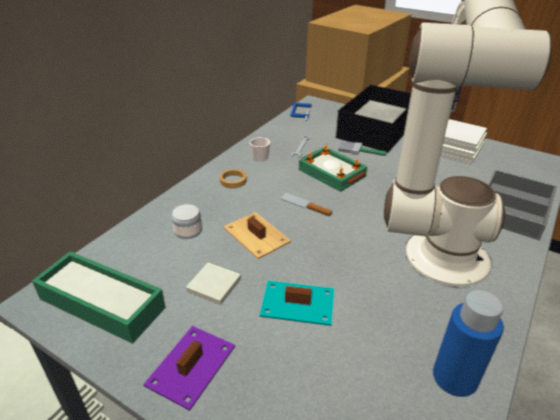

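```bash
python3 - <<'E'
import cv2
im=cv2.imread('pics/top0.png')[100:350,40:440]
cv2.imwrite('pics/top0z.png',cv2.resize(im,None,fx=2,fy=2,interpolation=cv2.INTER_CUBIC))
E
```

```text
(no output)
```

View pics/top0z.png

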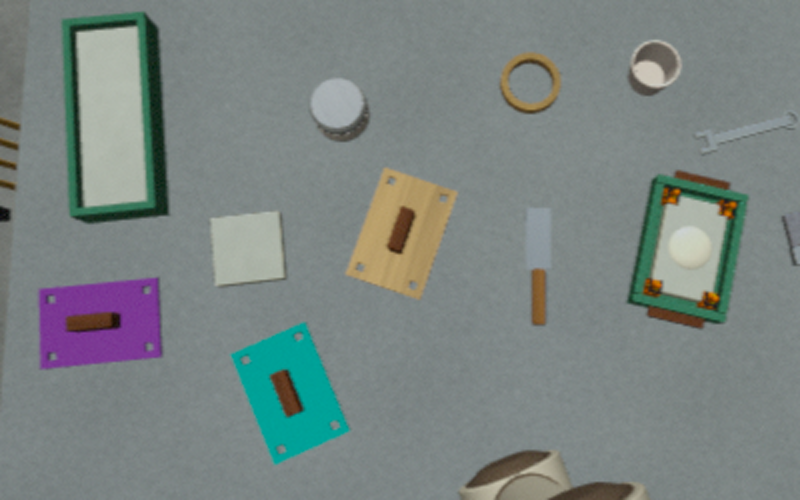

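The top view shows three boards: purple (90,260), teal (185,296) and light wood (240,216). Only the last is wood, so that's the one, and the enlarged crop confirms it. The mould is the green box at (385,225), with four orange seats and studs. The other green box at (97,158) has none.

```bash
python3 - <<'E'
from h import *
P={}
H=[(233.5,191.3),(263.7,202.6),(249.6,242.8),(219.8,231.7)]
w=np.array([atz("top",p,0.0) for p in H]);print("top holes",w.round(4).tolist(),w.mean(0), [np.linalg.norm(w[i]-w[i-1]) for i in range(4)])
e=(w[0]+w[1]-w[2]-w[3])[:2];print(np.degrees(np.arctan2(e[1],e[0])))
Hs=[(280.5,244.0),(231.0,229.6),(259.6,257.0),(253.7,218.2)]
ws=np.array([atz("side",p,0.0) for p in Hs]);print("side",ws.round(4).tolist(),ws.mean(0))
S=[(365.4,241.9),(403.5,206.8),(395.4,249.0)]
print("studs",[atz("top",p,0.052).round(4).tolist() for p in S])
S=[(308.6,160.4),(322.5,146.1),(354.9,165.6),(342.4,172.1)]
print("studs side",[atz("side",p,0.052).round(4).tolist() for p in S])
a=atz("top",(403.5,206.8),0.052);b=atz("top",(365.4,241.9),0.052)
print((a+b)/2)
print(arm.camera_info("wrist"))
s=arm.state();T=np.eye(4);T[:3,:3]=R.from_rotvec(s["orientation"]).as_matrix();T[:3,3]=s["tcp_pos"]
print(np.linalg.inv(T)@np.array(arm.camera_info("wrist")["world_from_camera"])); print(T)
E
```

```text
top holes [[0.6181, 0.2452, 0.0], [0.5798, 0.1464, 0.0], [0.4484, 0.1926, 0.0], [0.4852, 0.2887, 0.0]] [0.53287852 0.21821533 0.        ] [np.float64(0.1398955728762426), np.float64(0.10597561021595495), np.float64(0.1393162453566013), np.float64(0.10286469348574205)]
-18.760611434617104
side [[0.4471, 0.218, -0.0], [0.6178, 0.2435, 0.0], [0.4683, 0.3019, 0.0], [0.5906, 0.1548, 0.0]] [0.53097205 0.22955194 0.        ]
studs [[0.4433, -0.1709, 0.052], [0.5538, -0.2976, 0.052], [0.4202, -0.2643, 0.052]]
studs side [[0.5795, -0.1937, 0.052], [0.5873, -0.3203, 0.052], [0.418, -0.2524, 0.052], [0.4369, -0.1865, 0.052]]
[ 0.49854223 -0.23426285  0.052     ]
{'fx': 353.7964474699781, 'fy': 353.7964474699781, 'cx': 281.11576181128726, 'cy': 207.35071203852704, 'world_from_camera': array([[ 3.48954097e-01,  8.86122923e-01,  3.04987220e-01,
         2.69979999e-01],
       [-9.37139811e-01,  3.29916398e-01,  1.13684413e-01,
        -4.86486200e-01],
       [ 1.18078995e-04, -3.25486307e-01,  9.45546747e-01,
         3.72798677e-01],
       [ 0.00000000e+00,  0.00000000e+00,  0.00000000e+00,
         1.00000000e+00]])}
[[-3.49511402e-04  9.45549973e-01  3.25476767e-01  8.30575752e-02]
 [ 9.99999926e-01  3.82982976e-04 -3.87682569e-05  1.54600886e-04]
 [-1.61309385e-04  3.25476730e-01 -9.45550037e-01 -1.77220270e-01]
 [ 0.00000000e+00  0.00000000e+00  0.00000000e+00  1.00000000e+00]]
[[ 9.37017797e-01  3.49281617e-01 -2.45756404e-05  1.92095219e-01]
 [ 3.49281618e-01 -9.37017796e-01  3.69791359e-05 -5.15345267e-01]
 [-1.01116800e-05 -4.32339279e-05 -9.99999999e-01  1.95579254e-01]
 [ 0.00000000e+00  0.00000000e+00  0.00000000e+00  1.00000000e+00]]
```

View pics/wrist0.png

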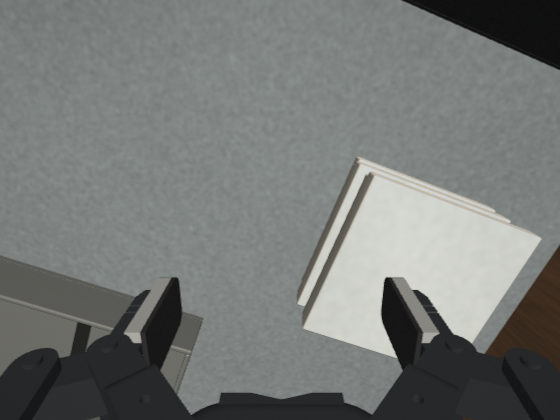

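```bash
cat >> h.py <<'E'
def row(p,yaw):
    s=arm.state(); R0=R.from_rotvec(s["orientation"])
    y=np.radians(yaw); x=np.array([np.cos(y),np.sin(y),0]); z=np.array([0,0,-1.]); 
    Rt=R.from_matrix(np.column_stack([x,np.cross(z,x),z]))
    d=R0.inv().apply(np.asarray(p)-s["tcp_pos"])*1000; r=(R0.inv()*Rt).as_rotvec()
    print("row",d.round(1).tolist(),r.round(4).tolist())
E
python3 - <<'E'
from h import *
row([0.4985,-0.234,0.25],90)
for p in [(235.5,190),(262,199),(246.5,242.5),(220,233.5)]: print(atz("top",p,0.004))
E
```

```text
row [385.4, -156.6, -54.4] [-0.0, -0.0, -1.214]
[0.62159601 0.23836058 0.004     ]
[0.5910672  0.15183068 0.004     ]
[0.44909353 0.20243324 0.004     ]
[0.47888555 0.28757686 0.004     ]
```

>>> drive_tool([
  [[385, -157, -54, 0, 0, -1.214, 100], [385, -157, -54, 0, 0, -1.214, 100], [385, -157, -54, 0, 0, -1.214, 100], [385, -157, -54, 0, 0, -1.214, 100], [385, -157, -54, 0, 0, -1.214, 100], [385, -157, -54, 0, 0, -1.214, 100], [385, -157, -54, 0, 0, -1.214, 100], [385, -157, -54, 0, 0, -1.214, 100], [385, -157, -54, 0, 0, -1.214, 100], [385, -157, -54, 0, 0, -1.214, 100]],
])

```text
time: 2.5
tcp_pos: [0.4973, -0.2346, 0.2496]
orientation: [2.223, 2.219, -0.0]
wrist_force: [-0.2, -0.6, -1.0]
gripper_width: 0.999
```

```bash
python3 - <<'E'
from h import *
s=arm.state(); print(s["time"],s["qpos"].round(3),s["tcp_pos"].round(4),s["joint_velocities"].round(3),s["orientation"])
snap("wrist","w1.png")
c=arm.camera_info("wrist"); np.save("c1.npy",c["world_from_camera"])
for l in ("stud0","mould","seats"):
  for d in arm.place_of("wrist",l):
    px=np.array(d["location"])*[560,420]; print(l,px.round(1),round(d["confidence"],2),atz("wrist",px,0.0 if l=="mould" else .052,c).round(4))
E
```

```text
2.5 [-0.441  0.115  0.313  1.769 -0.     1.132] [ 0.4973 -0.2346  0.2496] [-0.003 -0.003 -0.001  0.001  0.    -0.   ] [ 2.22349920e+00  2.21932573e+00 -2.44320769e-04]
stud0 [340.  224.5] 0.97 [ 0.5634 -0.301   0.052 ]
stud0 [364.  145.9] 0.95 [ 0.5841 -0.2117  0.052 ]
stud0 [227.6 110.7] 0.79 [ 0.4418 -0.1754  0.052 ]
stud0 [208.4 193.8] 0.67 [ 0.4159 -0.2642  0.052 ]
mould [286.2 158.8] 0.91 [ 0.5026 -0.2355  0.    ]
```

View pics/w1.png

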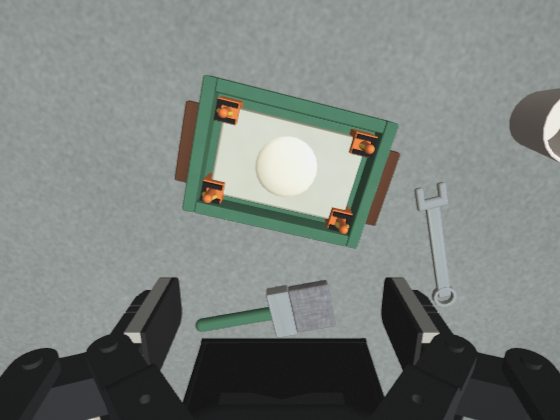

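```bash
cat >> h.py <<'E'
from scipy.optimize import least_squares
def fit4(pts):  # pts 4x2 world order (+,+),(+,-),(-,+),(-,-) ; returns x,y,yaw
    L=np.array([[75,45],[75,-45],[-75,45],[-75,-45]])/1000.
    def f(q):
        c,s=np.cos(q[2]),np.sin(q[2]); return ((L@np.array([[c,s],[-s,c]])+q[:2])-pts).ravel()
    y0=np.arctan2(*((pts[0]+pts[1]-pts[2]-pts[3])[::-1]))
    r=least_squares(f,[*pts.mean(0),y0]); return r.x[:2],np.degrees(r.x[2]),r.fun.reshape(-1,2)*1000
E
python3 - <<'E'
from h import *
# yaw ~166: +x end = left studs
pts=np.array([[.4159,-.2642],[.4418,-.1754],[.5634,-.301],[.5841,-.2117]])
print(fit4(pts))
im=cv2.imread('pics/w1.png')[60:260,160:420]
cv2.imwrite('pics/w1z.png',cv2.resize(im,None,fx=3,fy=3,interpolation=cv2.INTER_CUBIC))
E
```

```text
(array([ 0.5013  , -0.238075]), np.float64(165.70642605908375), array([[ 1.61167806,  1.03482053],
       [-2.06819221, -0.55127098],
       [-0.53180779,  0.80127098],
       [ 0.98832194, -1.28482053]]))
```

View pics/w1z.png

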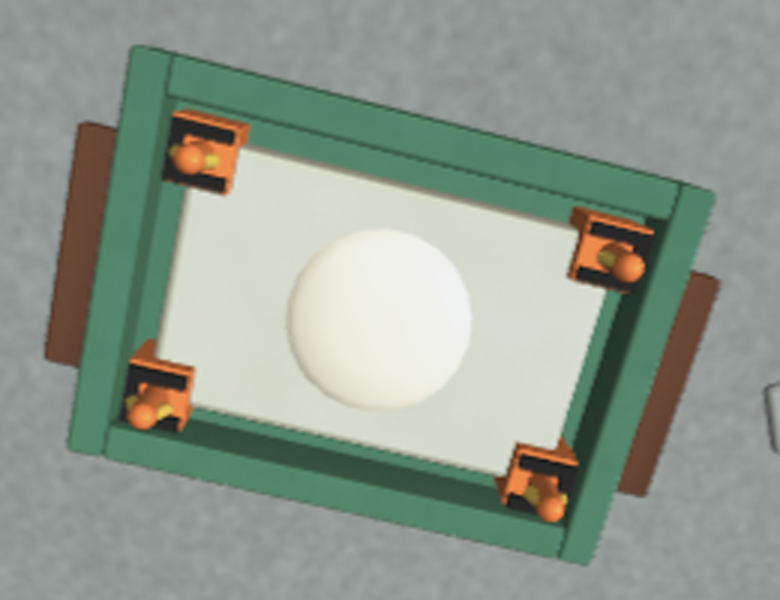

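```bash
python3 - <<'E'
from h import *
c=arm.camera_info("wrist")
px=[(208,196),(224.3,112),(344,227.7),(369.3,148)]
for z in (.069,.071,.073):
  pts=np.array([atz("wrist",p,z,c)[:2] for p in px]); print(z,fit4(pts))
m,y,_=fit4(np.array([atz("wrist",p,.071,c)[:2] for p in px]))
row([m[0],m[1],0.10],y)
E
```

```text
0.069 (array([ 0.50291909, -0.2362876 ]), np.float64(166.11611035170677), array([[ 0.01762515, -0.67709912],
       [-0.28443732,  0.70264298],
       [-0.30883261, -0.2285806 ],
       [ 0.57564477,  0.20303674]]))
0.071 (array([ 0.50288559, -0.23581073]), np.float64(166.11610921191436), array([[-0.44966457, -0.81686081],
       [-0.6293602 ,  1.04339348],
       [ 0.03940544, -0.57198015],
       [ 1.03961934,  0.34544747]]))
0.073 (array([ 0.5028521 , -0.23533386]), np.float64(166.11610713480934), array([[-0.91695472, -0.95662113],
       [-0.97428208,  1.384145  ],
       [ 0.38764248, -0.9153807 ],
       [ 1.50359432,  0.48785683]]))
row [-1.4, 5.3, 149.7] [0.0001, 0.0002, -1.3299]
```

>>> drive_tool([
  [[-1.4, 5.3, 60, 0, 0, -1.33, 100], [-1.4, 5.3, 60, 0, 0, -1.33, 100], [-1.4, 5.3, 60, 0, 0, -1.33, 100], [-1.4, 5.3, 60, 0, 0, -1.33, 100], [-1.4, 5.3, 60, 0, 0, -1.33, 100], [-1.4, 5.3, 149.7, 0, 0, -1.33, 100], [-1.4, 5.3, 149.7, 0, 0, -1.33, 100], [-1.4, 5.3, 149.7, 0, 0, -1.33, 100], [-1.4, 5.3, 149.7, 0, 0, -1.33, 100], [-1.4, 5.3, 149.7, 0, 0, -1.33, 100]],
])

```text
time: 3.95
tcp_pos: [0.5037, -0.2363, 0.1019]
orientation: [0.383, 3.115, -0.001]
wrist_force: [0.4, 0.3, -0.2]
gripper_width: 0.999
```

```bash
python3 - <<'E'
from h import *
s=arm.state(); print(s["time"],s["qpos"].round(3),s["tcp_pos"].round(4),s["orientation"])
im=snap("wrist","w2.png")
c=arm.camera_info("wrist");np.save("c2.npy",c["world_from_camera"])
for d in arm.place_of("wrist","stud0"):
    px=np.array(d["location"])*[560,420]; print(px.round(1),round(d["confidence"],2),atz("wrist",px,.052,c).round(4))
cv2.imwrite('pics/w2z.png',cv2.resize(im[:,:,::-1],None,fx=1.4,fy=1.4,interpolation=cv2.INTER_CUBIC))
E
```

```text
3.95 [-0.439  0.084 -0.008  1.476 -0.    -0.194] [ 0.5037 -0.2363  0.1019] [ 3.83193916e-01  3.11529927e+00 -1.47532805e-03]
[339.6 308.3] 0.83 [ 0.5858 -0.2121  0.052 ]
[208.7  99.2] 0.79 [ 0.4184 -0.2614  0.052 ]
[355.6  96.5] 0.75 [ 0.4386 -0.1738  0.052 ]
[219.7 307.2] 0.69 [ 0.5631 -0.2994  0.052 ]
```

View pics/w2z.png

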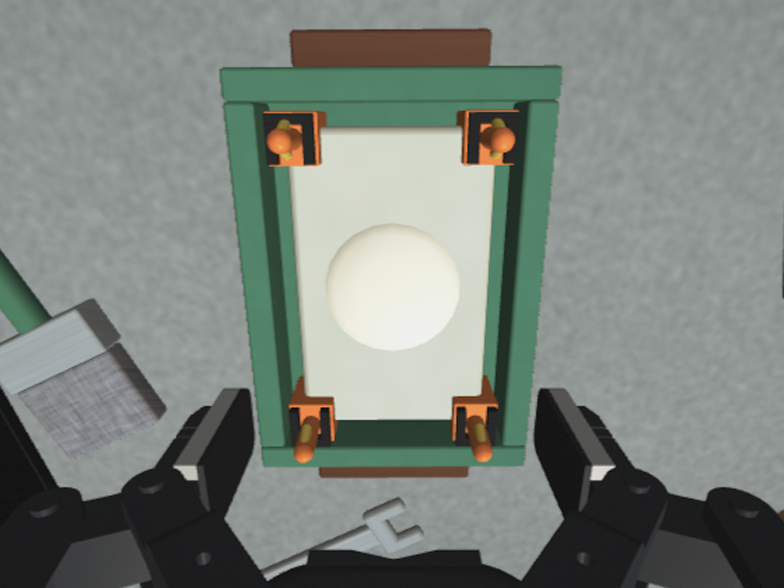

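```bash
python3 - <<'E'
from h import *
im=cv2.imread('pics/w2.png'); t=[]
for (x,y) in [(180,75),(325,75),(195,275),(320,275)]:
    t.append(cv2.resize(im[y:y+60,x:x+60],(300,300),interpolation=cv2.INTER_CUBIC))
cv2.imwrite('pics/w2c.png',np.vstack([np.hstack(t[:2]),np.hstack(t[2:])]))
E
```

```text
(no output)
```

View pics/w2c.png

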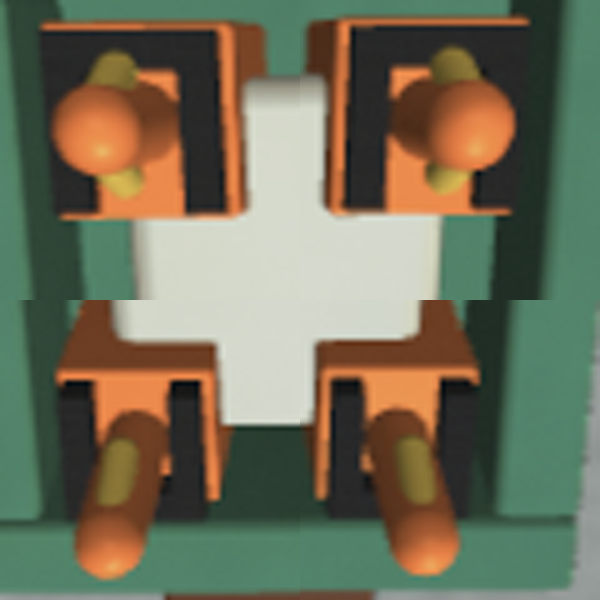

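```bash
python3 - <<'E'
from h import *
c=arm.camera_info("wrist")
px=[(199.4,101),(359.2,100.2),(216.7,324.4),(345,323.6)]
# tool +x is image up; left of image = tool -y? check via order
for z in (.069,.071,.073):
  pts=np.array([atz("wrist",p,z,c)[:2] for p in px]); print(z,fit4(pts))
# 
s=arm.state(); print(s["tcp_pos"],R.from_rotvec(s["orientation"]).as_matrix().round(4))
row([.535,.2202,.20],160.4)
E
```

```text
0.069 (array([ 0.50235166, -0.23722094]), np.float64(166.34862147858144), array([[ 0.72103355,  0.11414397],
       [ 0.49664974, -0.44654359],
       [-0.62934676,  0.51491977],
       [-0.58833653, -0.18252015]]))
0.071 (array([ 0.50157485, -0.2370197 ]), np.float64(166.34862232860036), array([[-0.08360921, -0.13560973],
       [-0.10291756,  0.14460536],
       [-0.0285117 , -0.07688243],
       [ 0.21503848,  0.0678868 ]]))
0.073 (array([ 0.50079803, -0.23681846]), np.float64(166.34862067713837), array([[-0.88825311, -0.38535979],
       [-0.70248219,  0.73575703],
       [ 0.57232067, -0.66868734],
       [ 1.01841463,  0.3182901 ]]))
[ 0.50345835 -0.23614929  0.10132409] [[-9.704e-01  2.413e-01  2.000e-03]
 [ 2.413e-01  9.704e-01 -9.000e-04]
 [-2.100e-03 -4.000e-04 -1.000e+00]]
row [79.3, 450.4, -99.0] [-0.0003, 0.0022, 0.0984]
```

>>> drive_tool([
  [[0, 0, -99, 0, 0, 0, 100], [0, 0, -99, 0, 0, 0, 100], [79, 450, -99, 0, 0, 0.098, 100], [79, 450, -99, 0, 0, 0.098, 100], [79, 450, -99, 0, 0, 0.098, 100], [79, 450, -99, 0, 0, 0.098, 100], [79, 450, -99, 0, 0, 0.098, 100], [79, 450, -99, 0, 0, 0.098, 100], [79, 450, -99, 0, 0, 0.098, 100], [79, 450, -99, 0, 0, 0.098, 100]],
])

```text
time: 5.3
tcp_pos: [0.5349, 0.223, 0.2]
orientation: [0.53, 3.094, -0.0]
wrist_force: [-0.5, -0.2, -0.5]
gripper_width: 1.001
```

>>> drive_tool([
  [[0, 0, 0, 0, 0, 0, 100], [0, 0, 0, 0, 0, 0, 100]],
])

```text
time: 5.55
tcp_pos: [0.535, 0.2219, 0.2004]
orientation: [0.531, 3.094, -0.0]
wrist_force: [0.6, -0.7, -1.3]
gripper_width: 0.998
```

```bash
python3 - <<'E'
from h import *
s=arm.state(); print(s["time"],s["qpos"].round(3),s["tcp_pos"].round(4),s["orientation"])
im=snap("wrist","w3.png")
c=arm.camera_info("wrist")
for d in arm.place_of("wrist","hole0"):
    px=np.array(d["location"])*[560,420]; print(px.round(1),round(d["confidence"],2),atz("wrist",px,.0,c).round(4))
cv2.imwrite('pics/w3z.png',cv2.resize(im[:,:,::-1],None,fx=1.4,fy=1.4,interpolation=cv2.INTER_CUBIC))
E
```

```text
5.55 [ 0.394  0.158  0.264  1.674 -0.002  0.734] [0.535  0.2219 0.2004] [ 5.31400331e-01  3.09381404e+00 -4.44654185e-04]
[239.8 228.9] 0.92 [0.587  0.1518 0.    ]
[327.3  91.6] 0.73 [0.4768 0.2913 0.    ]
[319.7 234.3] 0.64 [0.6243 0.2367 0.    ]
```

View pics/w3z.png

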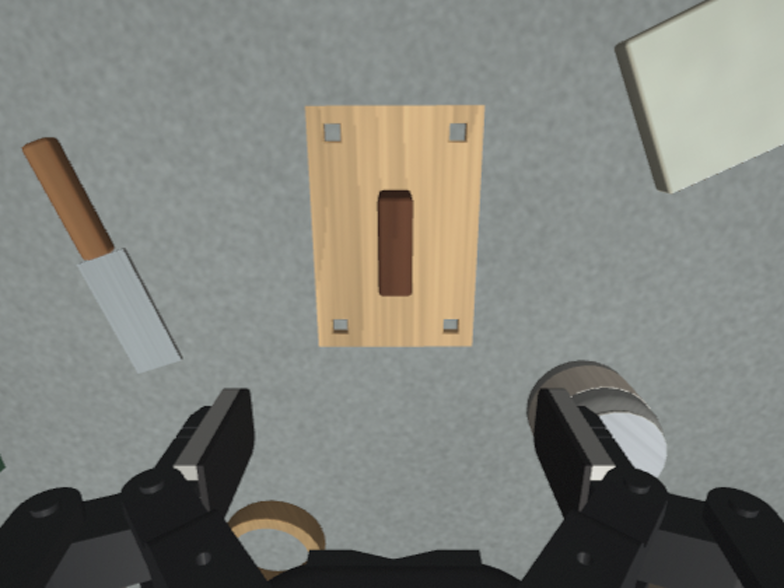

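```bash
python3 - <<'E'
from h import *
c=arm.camera_info("wrist")
px=np.array([(332.5,132.5),(458,132),(341,325.5),(451,325.5)])/1.4
m,y,r=fit4(np.array([atz("wrist",p,.008,c)[:2] for p in px])); print(m,y,r)
pc=np.array([(306,106),(484,105.5),(319,346.5),(472,346)])/1.4
q=np.array([atz("wrist",p,.008,c)[:2] for p in pc]);print(q.mean(0),np.linalg.norm(q[0]-q[1]),np.linalg.norm(q[0]-q[2]))
row([m[0],m[1],.014],y);row([m[0],m[1],.10],y)
E
```

```text
[0.53431164 0.22275191] 160.68309268585708 [[-0.54227919 -0.16434757]
 [-0.32454838  0.60726383]
 [ 0.4538047  -0.74935137]
 [ 0.41302287  0.3064351 ]]
[0.53460905 0.22233343] 0.12443724778506883 0.1852455431225029
row [1.7, 0.8, 186.4] [0.0004, 0.0027, -0.004]
row [1.5, 0.8, 100.4] [0.0004, 0.0027, -0.004]
```

>>> drive_tool([
  [[1.7, 0.8, 60, 0, 0.0027, -0.004, 100], [1.7, 0.8, 120, 0, 0.0027, -0.004, 100], [1.7, 0.8, 160, 0, 0.0027, -0.004, 100], [1.7, 0.8, 180, 0, 0.0027, -0.004, 100], [1.7, 0.8, 186, 0, 0.0027, -0.004, 100], [1.7, 0.8, 186, 0, 0.0027, -0.004, 100], [1.7, 0.8, 186, 0, 0.0027, -0.004, 100]],
])

```text
time: 6.52
tcp_pos: [0.5351, 0.2228, 0.0159]
orientation: [0.527, 3.095, 0.002]
wrist_force: [-0.2, 0.9, 0.3]
gripper_width: 0.999
```

```bash
python3 - <<'E'
from h import *
row([.53431,.22275,.014],160.683); print(arm.state()["time"])
im=snap("wrist","w4.png")
E
```

```text
row [0.8, -0.3, 1.9] [0.0017, 0.0015, -0.0004]
6.525
```

View pics/w4.png

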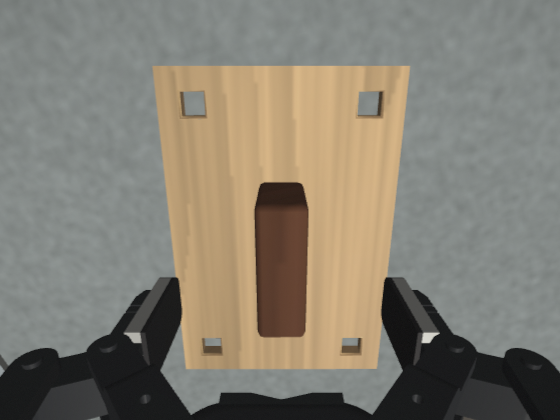

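>>> drive_tool([
  [[0.8, -0.3, 1.9, 0.0017, 0.0015, 0, 0], [0.8, -0.3, 1.9, 0.0017, 0.0015, 0, 0], [0.8, -0.3, 1.9, 0.0017, 0.0015, 0, 0], [0.8, -0.3, 1.9, 0.0017, 0.0015, 0, 0], [0.8, -0.3, 1.9, 0.0017, 0.0015, 0, 0], [0.8, -0.3, 1.9, 0.0017, 0.0015, 0, 0], [0.8, -0.3, 1.9, 0.0017, 0.0015, 0, 0], [0.8, -0.3, 1.9, 0.0017, 0.0015, 0, 0]],
])

```text
time: 7.58
tcp_pos: [0.5345, 0.223, 0.0144]
orientation: [0.527, 3.096, 0.001]
wrist_force: [0.0, -1.0, 6.1]
gripper_width: -0.003
```

```bash
python3 - <<'E'
from h import *
s=arm.state();print({k:np.round(s[k],4) for k in ("time","tcp_pos","wrist_force","torque","gripper_width")})
im=snap("wrist","w5.png"); row([.53431,.22275,.12],160.683)
E
```

```text
{'time': np.float64(7.575), 'tcp_pos': array([0.5345, 0.223 , 0.0144]), 'wrist_force': array([ 5.0000e-03, -1.0247e+00,  6.0982e+00]), 'torque': array([-0.0866,  0.0346, -0.0511]), 'gripper_width': np.float64(-0.0029)}
row [0.1, -0.2, -105.6] [0.0005, 0.0006, -0.0003]
```

View pics/w5.png

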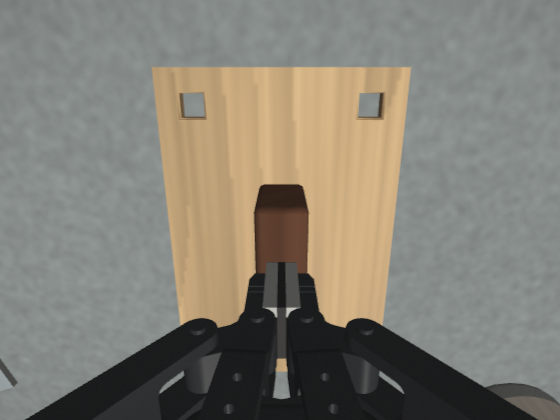

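```bash
python3 - <<'E'
from h import *
im=cv2.imread('pics/w5.png')[170:420,180:390]
cv2.imwrite('pics/w5z.png',cv2.resize(im,None,fx=2.4,fy=2.4,interpolation=cv2.INTER_CUBIC))
E
```

```text
(no output)
```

View pics/w5z.png

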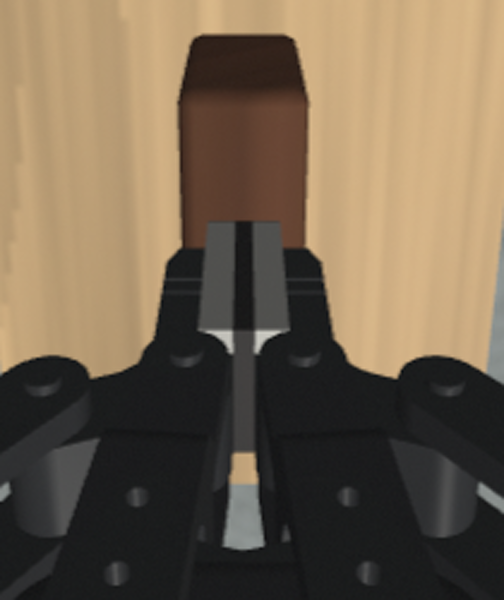

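```bash
python3 - <<'E'
from h import *
im=snap("side","s5.png"); print(arm.state()["wrist_force"],[proj("side",p).round(0) for p in ([.5345,.223,.0144],[.5345,.223,.05])])
x,y=proj("side",[.5345,.223,.05]).astype(int)
cv2.imwrite('pics/s5z.png',cv2.resize(im[max(0,y-110):y+50,x-100:x+100,::-1],None,fx=3.6,fy=3.6,interpolation=cv2.INTER_CUBIC))
E
```

```text
[0.01581716 0.11735233 5.5692371 ] [array([256., 232.]), array([256., 223.])]
```

View pics/s5z.png

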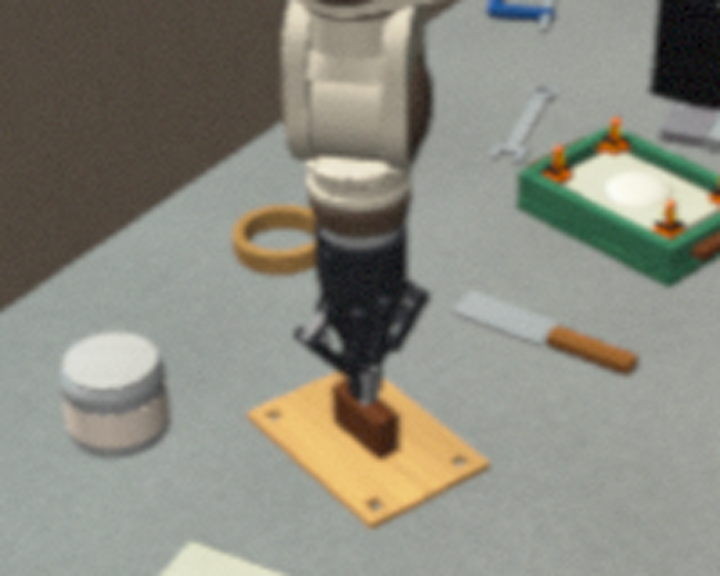

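Both views show the fingers shut on top of the block. The real finger ends sit about 36 mm behind the reported TCP, while the camera heights agree with the board. The board hasn't moved. I'll open, go about 38 mm lower and grip again.

>>> drive_tool([
  [[0, 0, -6, 0, 0, 0, 100], [0, 0, -6, 0, 0, 0, 100], [0, 0, -6, 0, 0, 0, 100], [0, 0, -6, 0, 0, 0, 100], [0, 0, -6, 0, 0, 0, 100], [0, 0, -6, 0, 0, 0, 100], [0, 0, -6, 0, 0, 0, 100]],
])

```text
time: 8.55
tcp_pos: [0.5345, 0.223, 0.0204]
orientation: [0.527, 3.096, 0.001]
wrist_force: [0.4, -1.0, 0.2]
gripper_width: 1.005
```

```bash
python3 - <<'E'
from h import *
print(arm.state()["gripper_width"])
c=arm.camera_info("wrist"); im=snap("wrist","w6.png")
row([.53431,.22275,-.022],160.683)
E
```

```text
1.0046104201166406
row [0.1, -0.3, 42.4] [0.0005, 0.0006, -0.0003]
```

View pics/w6.png

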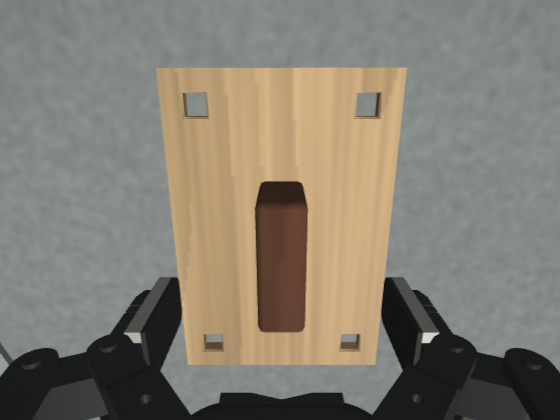

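```bash
python3 - <<'E'
from h import *
c=arm.camera_info("wrist")
px=[(195.5,104.5),(367.8,104.3),(213.3,341.5),(349.3,341.3)]
for z in (.008,.004): 
  print(fit4(np.array([atz("wrist",p,z,c)[:2] for p in px])))
E
```

```text
(array([0.5333234, 0.2228394]), np.float64(160.62338373257637), array([[-1.02527609, -0.35970163],
       [-0.47875356,  0.78795515],
       [ 0.4355693 , -0.83970607],
       [ 1.06846035,  0.41145254]]))
(array([0.53498514, 0.22226085]), np.float64(160.62338542558567), array([[ 0.76124816,  0.00344409],
       [ 0.68916294, -0.61638825],
       [-0.73325852,  0.56354522],
       [-0.71715257,  0.04939894]]))
```

>>> drive_tool([
  [[0.3, 0, 15, 0, 0, 0, 100], [0.3, 0, 28, 0, 0, 0, 100], [0.3, 0, 36, 0, 0, 0, 100], [0.3, 0, 41, 0, 0, 0, 100], [0.3, 0, 41, 0, 0, 0, 100], [0.3, 0, 41, 0, 0, 0, 100]],
])

```text
time: 9.35
tcp_pos: [0.5345, 0.2232, -0.0202]
orientation: [0.527, 3.096, 0.001]
wrist_force: [-0.7, 0.4, 0.2]
gripper_width: 0.998
```

>>> drive_tool([
  [[0, 0, 0, 0, 0, 0, 0], [0, 0, 0, 0, 0, 0, 0], [0, 0, 0, 0, 0, 0, 0], [0, 0, 0, 0, 0, 0, 0], [0, 0, 0, 0, 0, 0, 0], [0, 0, 0, 0, 0, 0, 0], [0, 0, 0, 0, 0, 0, 0], [0, 0, 0, 0, 0, 0, 0]],
])

```text
time: 10.35
tcp_pos: [0.5347, 0.2232, -0.02]
orientation: [0.527, 3.096, 0.001]
wrist_force: [-0.5, -0.3, 4.8]
gripper_width: 0.274
```

```bash
python3 - <<'E'
from h import *
s=arm.state();print({k:np.round(s[k],4) for k in ("time","tcp_pos","wrist_force","torque","gripper_width")})
im=snap("wrist","w7.png")
E
```

```text
{'time': np.float64(10.35), 'tcp_pos': array([ 0.5347,  0.2232, -0.02  ]), 'wrist_force': array([-0.523 , -0.2797,  4.807 ]), 'torque': array([-0.2434,  0.1392,  0.0026]), 'gripper_width': np.float64(0.274)}
```

View pics/w7.png

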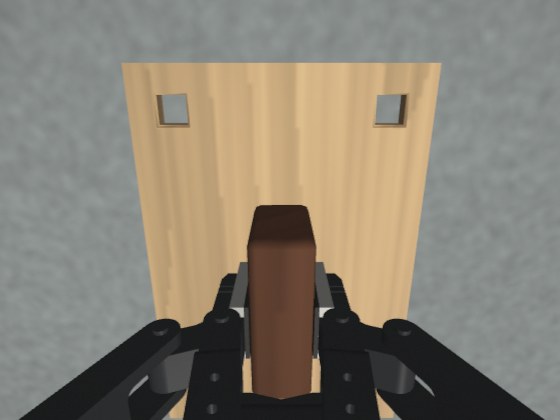

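>>> drive_tool([
  [[0, 0, -10, 0, 0, 0, 0], [0, 0, -40, 0, 0, 0, 0], [0, 0, -90, 0, 0, 0, 0], [0, 0, -130, 0, 0, 0, 0], [0, 0, -130, 0, 0, 0, 0], [0, 0, -130, 0, 0, 0, 0]],
])

```text
time: 11.15
tcp_pos: [0.534, 0.223, 0.1091]
orientation: [0.527, 3.097, 0.0]
wrist_force: [-0.4, -0.6, -3.0]
gripper_width: 0.273
```

```bash
python3 - <<'E'
from h import *
s=arm.state();print({k:np.round(s[k],4) for k in ("time","tcp_pos","wrist_force","torque","gripper_width")})
im=snap("wrist","w8.png"); cv2.imwrite('pics/w8z.png',cv2.resize(im[:,:,::-1],None,fx=1.4,fy=1.4,interpolation=cv2.INTER_CUBIC))
c=arm.camera_info("wrist")
for px in [(173,111),(391,110.5)]:
  q=atz("wrist",px,s["tcp_pos"][2]+.028,c); print((R.from_rotvec(s["orientation"]).inv().apply(q-s["tcp_pos"])*1000).round(2))
row([.5016,-.2370,.09],166.35)
E
```

```text
{'time': np.float64(11.15), 'tcp_pos': array([0.534 , 0.223 , 0.1091]), 'wrist_force': array([-0.3982, -0.5976, -2.973 ]), 'torque': array([ 0.0439,  0.0343, -0.0036]), 'gripper_width': np.float64(0.2733)}
[ 74.91 -44.81 -28.04]
[ 75.08  43.73 -28.01]
row [-121.9, -444.6, 18.6] [-0.0004, -0.0005, -0.0992]
```

View pics/w8z.png

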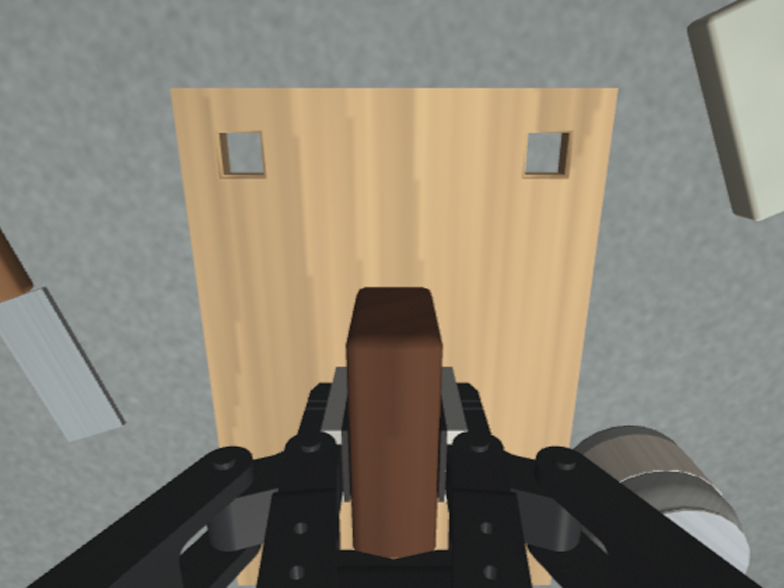

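```bash
python3 - <<'E'
from h import *
row([.5017,-.2365,.09],166.35)
E
```

```text
row [-121.8, -444.1, 18.6] [-0.0004, -0.0005, -0.0992]
```

>>> drive_tool([
  [[-15, -50, 0, 0, 0, -0.01, 0], [-30, -110, 0, 0, 0, -0.03, 0], [-47, -170, 0, 0, 0, -0.05, 0], [-63, -230, 0, 0, 0, -0.06, 0], [-79, -290, 0, 0, 0, -0.075, 0], [-96, -350, 5, 0, 0, -0.09, 0], [-110, -400, 10, 0, 0, -0.099, 0], [-121.8, -444, 15, 0, 0, -0.099, 0], [-121.8, -444, 15, 0, 0, -0.099, 0], [-121.8, -444, 15, 0, 0, -0.099, 0]],
])

```text
time: 12.45
tcp_pos: [0.501, -0.236, 0.0923]
orientation: [-0.374, -3.117, -0.001]
wrist_force: [0.3, 0.3, -1.2]
gripper_width: 0.275
```

>>> drive_tool([
  [[0, 0, 0, 0, 0, 0, 0], [0, 0, 0, 0, 0, 0, 0]],
])

```text
time: 12.7
tcp_pos: [0.5011, -0.235, 0.0922]
orientation: [-0.372, -3.117, -0.001]
wrist_force: [-0.4, -0.2, -1.1]
gripper_width: 0.271
```

```bash
python3 - <<'E'
from h import *
s=arm.state();print({k:np.round(s[k],4) for k in ("time","tcp_pos","wrist_force","torque","gripper_width")})
im=snap("wrist","w9.png"); cv2.imwrite('pics/w9z.png',cv2.resize(im[:,:,::-1],None,fx=1.4,fy=1.4,interpolation=cv2.INTER_CUBIC))
row([.5017,-.2365,.062],166.35)
E
```

```text
{'time': np.float64(12.7), 'tcp_pos': array([ 0.5011, -0.235 ,  0.0922]), 'wrist_force': array([-0.442 , -0.1839, -1.116 ]), 'torque': array([-0.0406,  0.0473, -0.0349]), 'gripper_width': np.float64(0.2713)}
row [-0.9, -1.2, 30.4] [0.0005, -0.0027, 0.0005]
```

View pics/w9z.png

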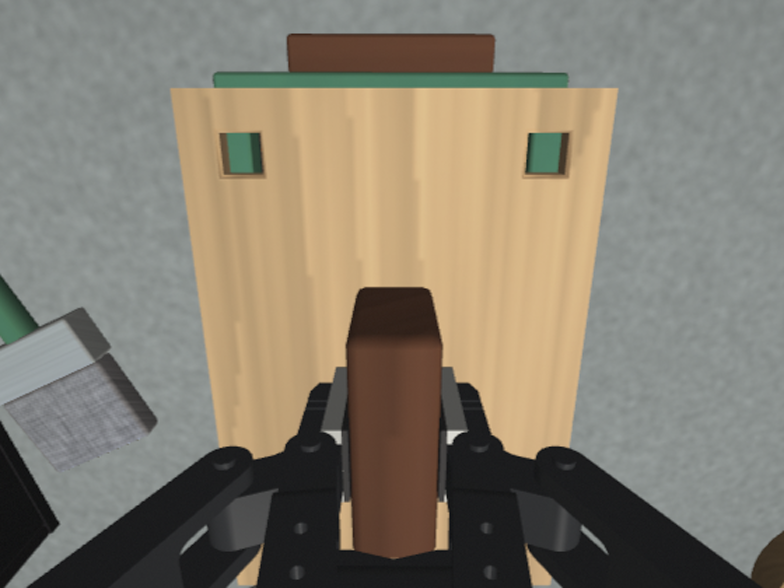

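>>> drive_tool([
  [[-0.9, -1.2, 10, 0.0005, -0.0027, 0.0005, 0], [-0.9, -1.2, 20, 0.0005, -0.0027, 0.0005, 0], [-0.9, -1.2, 30, 0.0005, -0.0027, 0.0005, 0], [-0.9, -1.2, 30, 0.0005, -0.0027, 0.0005, 0], [-0.9, -1.2, 30, 0.0005, -0.0027, 0.0005, 0]],
])

```text
time: 13.38
tcp_pos: [0.5017, -0.2366, 0.0625]
orientation: [0.373, 3.119, -0.0]
wrist_force: [0.6, 0.6, -2.1]
gripper_width: 0.272
```

```bash
python3 - <<'E'
from h import *
s=arm.state();print({k:np.round(s[k],4) for k in ("time","tcp_pos","wrist_force","torque","gripper_width")})
im=snap("wrist","w10.png")[:,:,::-1]
t=[cv2.resize(im[80:140,x:x+70],(385,330),interpolation=cv2.INTER_CUBIC) for x in (140,355)]
cv2.imwrite('pics/w10z.png',np.hstack(t))
c=arm.camera_info("wrist")
print([proj("wrist",p,c) for p in []])
row([.5017,-.2365,.056],166.35)
E
```

```text
{'time': np.float64(13.375), 'tcp_pos': array([ 0.5017, -0.2366,  0.0625]), 'wrist_force': array([ 0.6459,  0.6322, -2.1026]), 'torque': array([-0.0056, -0.0078, -0.0347]), 'gripper_width': np.float64(0.2724)}
[]
row [0.2, 0.1, 6.7] [-0.0002, 0.0005, -0.0]
```

View pics/w10z.png

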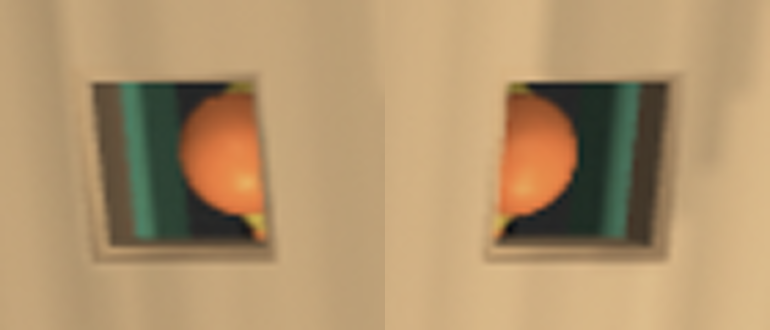

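```bash
python3 - <<'E'
from h import *
s=arm.state();c=arm.camera_info("wrist");R0=R.from_rotvec(s["orientation"])
def tl(px,z): return (R0.inv().apply(atz("wrist",px,z,c)-s["tcp_pos"])*1000).round(2)
print("hole",tl((140+180/5.5,80+170/5.5),.0905),tl((355+197/5.5,80+170/5.5),.0905), "far/near", tl((172,80+78/5.5),.0905),tl((172,80+262/5.5),.0905))
print("ball", [tl((140+241/5.5,80+153/5.5),z) for z in (.069,.071)],[tl((355+130/5.5,80+155/5.5),z) for z in (.069,.071)])
E
```

```text
hole [ 74.75 -44.86 -27.82] [ 74.72  44.16 -27.83] far/near [ 81.26 -44.51 -27.82] [ 68.05 -45.84 -27.82]
ball [array([ 74.75, -45.94,  -6.32]), array([ 74.86, -45.4 ,  -8.32])] [array([74.56, 44.8 , -6.33]), array([74.67, 44.27, -8.33])]
```

>>> drive_tool([
  [[0, 0, 3, 0, 0, 0, 0], [0, 0, 6, 0, 0, 0, 0], [0, 0, 9, 0, 0, 0, 0], [0, 0, 12, 0, 0, 0, 0], [0, 0, 12, 0, 0, 0, 0]],
])

```text
time: 14.05
tcp_pos: [0.5017, -0.2366, 0.0503]
orientation: [-0.373, -3.119, 0.0]
wrist_force: [0.8, -0.3, -1.7]
gripper_width: 0.271
```

```bash
python3 - <<'E'
from h import *
s=arm.state();print({k:np.round(s[k],4) for k in ("time","tcp_pos","wrist_force","torque","gripper_width")})
row([.5017,-.2365,.040],166.35)
E
```

```text
{'time': np.float64(14.05), 'tcp_pos': array([ 0.5017, -0.2366,  0.0503]), 'wrist_force': array([ 0.7712, -0.2862, -1.7032]), 'torque': array([-0.0476,  0.0185,  0.0174]), 'gripper_width': np.float64(0.2709)}
row [-0.0, 0.1, 10.3] [-0.0, -0.0001, -0.0]
```

>>> drive_tool([
  [[0, 0, 2, 0, 0, 0, 0], [0, 0, 4, 0, 0, 0, 0], [0, 0, 6, 0, 0, 0, 0], [0, 0, 8, 0, 0, 0, 0], [0, 0, 8, 0, 0, 0, 0]],
])

```text
time: 14.68
tcp_pos: [0.5019, -0.2368, 0.0427]
orientation: [0.373, 3.119, -0.001]
wrist_force: [0.3, -0.0, 3.8]
gripper_width: 0.272
```

Force is rising on the tapers, about 6 N net of the board's weight, as expected. I'll go on in small steps.

>>> drive_tool([
  [[0, 0, 1.5, 0, 0, 0, 0], [0, 0, 3, 0, 0, 0, 0], [0, 0, 4.5, 0, 0, 0, 0], [0, 0, 4.5, 0, 0, 0, 0]],
])

```text
time: 15.18
tcp_pos: [0.5022, -0.237, 0.0394]
orientation: [0.373, 3.117, -0.002]
wrist_force: [-2.3, 0.1, 9.0]
gripper_width: 0.274
```

```bash
python3 - <<'E'
from h import *
s=arm.state();print({k:np.round(s[k],4) for k in ("time","tcp_pos","wrist_force","torque","gripper_width")})
row([.5017,-.2365,.034],166.35)
E
```

```text
{'time': np.float64(15.175), 'tcp_pos': array([ 0.5022, -0.237 ,  0.0394]), 'wrist_force': array([-2.3138,  0.0509,  9.0293]), 'torque': array([ 0.1085,  0.4726, -0.0135]), 'gripper_width': np.float64(0.2736)}
row [0.6, 0.4, 5.4] [-0.0008, 0.0022, -0.0002]
```

>>> drive_tool([
  [[0.4, 0.3, 2, -0.0008, 0.0022, 0, 0], [0.4, 0.3, 3.5, -0.0008, 0.0022, 0, 0], [0.4, 0.3, 5, -0.0008, 0.0022, 0, 0], [0.4, 0.3, 5, -0.0008, 0.0022, 0, 0]],
])

```text
time: 15.68
tcp_pos: [0.5019, -0.2368, 0.0345]
orientation: [0.374, 3.119, -0.001]
wrist_force: [0.1, -0.5, 2.2]
gripper_width: 0.273
```

```bash
python3 - <<'E'
from h import *
s=arm.state();print({k:np.round(s[k],4) for k in ("time","tcp_pos","wrist_force","torque","gripper_width")})
row([.5017,-.2365,.032],166.35)
E
```

```text
{'time': np.float64(15.675), 'tcp_pos': array([ 0.5019, -0.2368,  0.0345]), 'wrist_force': array([ 0.0658, -0.4797,  2.181 ]), 'torque': array([-0.164 ,  0.0067, -0.0444]), 'gripper_width': np.float64(0.273)}
row [0.3, 0.2, 2.5] [-0.0003, 0.0002, -0.0002]
```

>>> drive_tool([
  [[0.2, 0.2, 1, 0, 0, 0, 0], [0.2, 0.2, 2, 0, 0, 0, 0], [0.2, 0.2, 3, 0, 0, 0, 0], [0.2, 0.2, 3, 0, 0, 0, 0]],
])

```text
time: 16.18
tcp_pos: [0.5021, -0.2366, 0.032]
orientation: [0.374, 3.118, -0.001]
wrist_force: [-0.4, 0.2, 5.1]
gripper_width: 0.272
```

```bash
python3 - <<'E'
from h import *
s=arm.state();print({k:np.round(s[k],4) for k in ("time","tcp_pos","wrist_force","torque","gripper_width")})
row([.5017,-.2365,.032],166.35)
E
```

```text
{'time': np.float64(16.175), 'tcp_pos': array([ 0.5021, -0.2366,  0.032 ]), 'wrist_force': array([-0.3946,  0.1674,  5.1016]), 'torque': array([ 0.0184, -0.0007, -0.0068]), 'gripper_width': np.float64(0.2719)}
row [0.4, 0.1, -0.0] [-0.0004, 0.001, -0.0002]
```

>>> drive_tool([
  [[0.3, 0, 1, 0, 0.001, 0, 0], [0.3, 0, 2, 0, 0.001, 0, 0], [0.3, 0, 2, 0, 0.001, 0, 0]],
])

```text
time: 16.55
tcp_pos: [0.5022, -0.2367, 0.0319]
orientation: [0.373, 3.118, -0.001]
wrist_force: [-5.9, 1.9, 16.0]
gripper_width: 0.272
```

```bash
python3 - <<'E'
from h import *
s=arm.state();print({k:np.round(s[k],4) for k in ("time","tcp_pos","wrist_force","torque","gripper_width")})
row([.5017,-.2365,.030],166.35)
E
```

```text
{'time': np.float64(16.55), 'tcp_pos': array([ 0.5022, -0.2367,  0.0319]), 'wrist_force': array([-5.8982,  1.9412, 15.9814]), 'torque': array([ 0.5256,  0.9456, -0.0327]), 'gripper_width': np.float64(0.2722)}
row [0.5, 0.1, 1.9] [-0.0007, 0.0019, -0.0002]
```

>>> drive_tool([
  [[0.8, 0, 2, -0.0007, 0.003, 0, 0], [0.8, 0, 2.5, -0.0007, 0.003, 0, 0], [0.8, 0, 2.5, -0.0007, 0.003, 0, 0]],
])

```text
time: 16.92
tcp_pos: [0.5022, -0.2367, 0.0318]
orientation: [0.373, 3.118, -0.001]
wrist_force: [-4.1, 3.0, 19.2]
gripper_width: 0.271
```

```bash
python3 - <<'E'
from h import *
s=arm.state();print({k:np.round(s[k],4) for k in ("time","tcp_pos","wrist_force","torque","gripper_width")})
row([.5017,-.2365,.030],166.35)
E
```

```text
{'time': np.float64(16.925), 'tcp_pos': array([ 0.5022, -0.2367,  0.0318]), 'wrist_force': array([-4.1429,  2.9776, 19.2112]), 'torque': array([ 0.5518,  0.9488, -0.0481]), 'gripper_width': np.float64(0.2706)}
row [0.5, 0.1, 1.8] [-0.0002, 0.0017, -0.0001]
```

```bash
python3 - <<'E'
from h import *
im=snap("wrist","w11.png")[:,:,::-1]; c=arm.camera_info("wrist"); np.save("c11.npy",c["world_from_camera"])
t=[cv2.resize(im[80:140,x:x+70],(385,330),interpolation=cv2.INTER_CUBIC) for x in (140,355)]
im2=snap("side","s11.png")[:,:,::-1]
x,y=proj("side",[.5017,-.2365,.055]).astype(int)
cv2.imwrite('pics/w11z.png',np.hstack(t)); cv2.imwrite('pics/s11z.png',cv2.resize(im2[y-50:y+50,x-65:x+65],None,fx=6,fy=6,interpolation=cv2.INTER_CUBIC)); print(x,y)
E
```

```text
332 160
```

View pics/w11z.png

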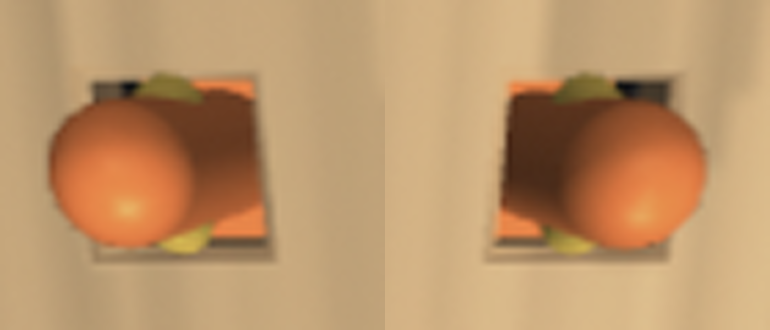

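View pics/s11z.png

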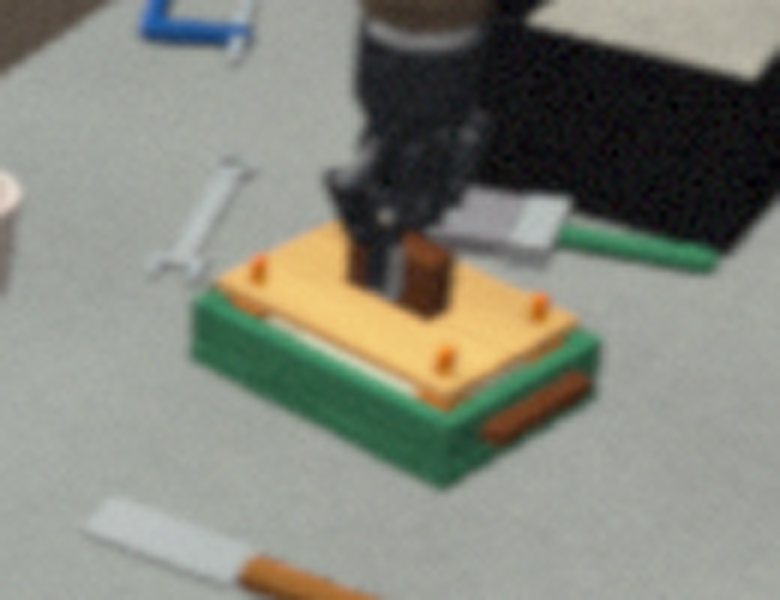

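View pics/w11.png

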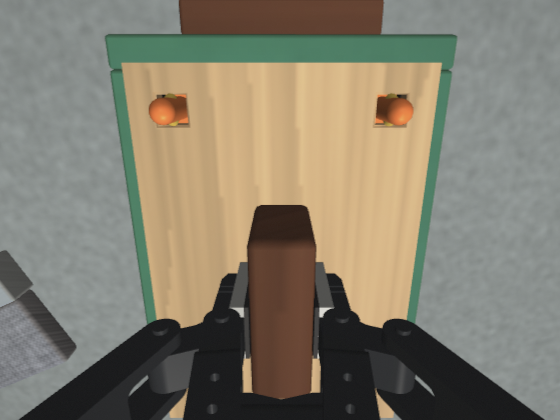

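The load sits toward the front end (about +40 mm along tool x), because the arm yields a little under load. I'll raise the front slightly to even it out and press on in small steps.

>>> drive_tool([
  [[0.8, 0, 2.5, -0.001, 0.005, 0, 0], [0.8, 0, 2.5, -0.001, 0.007, 0, 0], [0.8, 0, 2.8, -0.001, 0.007, 0, 0]],
])

```text
time: 17.4
tcp_pos: [0.5021, -0.2366, 0.0315]
orientation: [-0.373, -3.117, -0.001]
wrist_force: [-6.1, 3.1, 21.4]
gripper_width: 0.269
```

```bash
python3 - <<'E'
from h import *
s=arm.state();print({k:np.round(s[k],4) for k in ("time","tcp_pos","wrist_force","torque","gripper_width")})
row([.5017,-.2365,.030],166.35)
E
```

```text
{'time': np.float64(17.4), 'tcp_pos': array([ 0.5021, -0.2366,  0.0315]), 'wrist_force': array([-6.0589,  3.1307, 21.4126]), 'torque': array([ 0.6246,  1.1366, -0.0089]), 'gripper_width': np.float64(0.269)}
row [0.4, 0.0, 1.5] [0.0006, -0.0027, -0.0001]
```

>>> drive_tool([
  [[0.4, 0, 2.8, 0.0006, -0.0027, 0, 0], [0.4, 0, 3.3, 0.0006, -0.0027, 0, 0], [0.4, 0, 3.3, 0.0006, -0.0027, 0, 0]],
])

```text
time: 17.77
tcp_pos: [0.5022, -0.2367, 0.0304]
orientation: [0.373, 3.117, -0.001]
wrist_force: [-4.7, 2.0, 15.1]
gripper_width: 0.274
```

```bash
python3 - <<'E'
from h import *
s=arm.state();print({k:np.round(s[k],4) for k in ("time","tcp_pos","wrist_force","torque","gripper_width")})
row([.5017,-.2365,.030],166.35)
E
```

```text
{'time': np.float64(17.775), 'tcp_pos': array([ 0.5022, -0.2367,  0.0304]), 'wrist_force': array([-4.7491,  1.9903, 15.1067]), 'torque': array([0.4285, 0.8599, 0.0243]), 'gripper_width': np.float64(0.2739)}
row [0.5, 0.0, 0.4] [-0.0003, 0.0024, 0.0]
```

The force dropped from 21 to 15 N as it sank 1.1 mm, which is a click. I'll press a little further, level, to see whether all four are through.

>>> drive_tool([
  [[0.4, 0, 1.5, 0, 0.002, 0, 0], [0.4, 0, 2.5, 0, 0.002, 0, 0], [0.4, 0, 2.5, 0, 0.002, 0, 0]],
])

```text
time: 18.15
tcp_pos: [0.5021, -0.2367, 0.029]
orientation: [0.373, 3.118, -0.001]
wrist_force: [-2.4, 1.3, 10.5]
gripper_width: 0.274
```

```bash
python3 - <<'E'
from h import *
s=arm.state();print({k:np.round(s[k],4) for k in ("time","tcp_pos","wrist_force","torque","gripper_width")})
row([.5017,-.2365,.030],166.35)
E
```

```text
{'time': np.float64(18.15), 'tcp_pos': array([ 0.5021, -0.2367,  0.029 ]), 'wrist_force': array([-2.3793,  1.3271, 10.5053]), 'torque': array([ 0.3013,  0.466 , -0.0568]), 'gripper_width': np.float64(0.2735)}
row [0.4, 0.1, -1.0] [-0.0004, 0.0015, -0.0]
```

>>> drive_tool([
  [[0.3, 0, 1.5, 0, 0.002, 0, 0], [0.3, 0, 2.2, 0, 0.002, 0, 0], [0.3, 0, 2.2, 0, 0.002, 0, 0]],
])

```text
time: 18.52
tcp_pos: [0.5021, -0.2367, 0.0287]
orientation: [0.373, 3.118, -0.001]
wrist_force: [-5.1, 2.6, 17.0]
gripper_width: 0.274
```

```bash
python3 - <<'E'
from h import *
s=arm.state();print({k:np.round(s[k],4) for k in ("time","tcp_pos","wrist_force","torque","gripper_width")})
row([.5017,-.2365,.030],166.35)
im=snap("wrist","w12.png")[:,:,::-1]
t=[cv2.resize(im[80:140,x:x+70],(385,330),interpolation=cv2.INTER_CUBIC) for x in (140,355)]
cv2.imwrite('pics/w12z.png',np.hstack(t))
E
```

```text
{'time': np.float64(18.525), 'tcp_pos': array([ 0.5021, -0.2367,  0.0287]), 'wrist_force': array([-5.1021,  2.5856, 16.9555]), 'torque': array([ 0.509 ,  1.0621, -0.0458]), 'gripper_width': np.float64(0.2739)}
row [0.5, 0.1, -1.3] [-0.0006, 0.0012, -0.0001]
```

View pics/w12z.png

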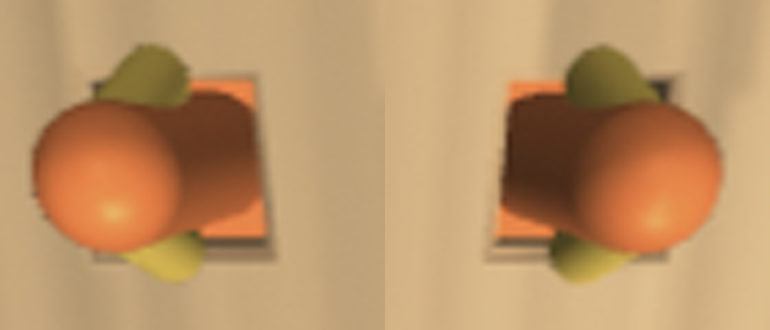

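Both front studs have their barbs sprung out over the board, and it's now stiff. One more moderate press biased to the rear before I let go.

>>> drive_tool([
  [[0.3, 0, 2.5, 0, 0.004, 0, 0], [0.3, 0, 3, 0, 0.005, 0, 0], [0.3, 0, 3, 0, 0.005, 0, 0]],
])

```text
time: 18.95
tcp_pos: [0.502, -0.2367, 0.0285]
orientation: [-0.373, -3.117, 0.001]
wrist_force: [-10.3, 3.4, 23.5]
gripper_width: 0.271
```

```bash
python3 - <<'E'
from h import *
s=arm.state();print({k:np.round(s[k],4) for k in ("time","tcp_pos","wrist_force","torque","gripper_width")})
row([.5017,-.2365,.030],166.35)
E
```

```text
{'time': np.float64(18.95), 'tcp_pos': array([ 0.502 , -0.2367,  0.0285]), 'wrist_force': array([-10.2538,   3.417 ,  23.46  ]), 'torque': array([0.8925, 1.6289, 0.0109]), 'gripper_width': np.float64(0.2715)}
row [0.3, 0.1, -1.5] [-0.0008, -0.0019, -0.0001]
```

>>> drive_tool([
  [[0, 0, 1, 0, -0.001, 0, 0], [0, 0, 0, 0, -0.0019, 0, 0], [0, 0, 0, 0, -0.0019, 0, 0]],
])

```text
time: 19.32
tcp_pos: [0.5021, -0.2367, 0.029]
orientation: [0.374, 3.119, -0.001]
wrist_force: [-2.3, 0.7, 7.4]
gripper_width: 0.275
```

>>> drive_tool([
  [[0, 0, 0, 0, 0, 0, 30], [0, 0, 0, 0, 0, 0, 60], [0, 0, 0, 0, 0, 0, 100], [0, 0, 0, 0, 0, 0, 100], [0, 0, 0, 0, 0, 0, 100], [0, 0, 0, 0, 0, 0, 100], [0, 0, 0, 0, 0, 0, 100]],
])

```text
time: 20.2
tcp_pos: [0.5021, -0.2367, 0.029]
orientation: [0.374, 3.119, -0.001]
wrist_force: [-0.4, 1.5, 0.5]
gripper_width: 0.998
```

```bash
python3 - <<'E'
from h import *
s=arm.state();print({k:np.round(s[k],4) for k in ("time","tcp_pos","wrist_force","torque","gripper_width")})
im=snap("wrist","w13.png")[:,:,::-1]
cv2.imwrite('pics/w13z.png',cv2.resize(im,None,fx=1.4,fy=1.4,interpolation=cv2.INTER_CUBIC))
E
```

```text
{'time': np.float64(20.2), 'tcp_pos': array([ 0.5021, -0.2367,  0.029 ]), 'wrist_force': array([-0.4395,  1.5159,  0.5283]), 'torque': array([-0.0213, -0.0189, -0.0419]), 'gripper_width': np.float64(0.9984)}
```

View pics/w13z.png

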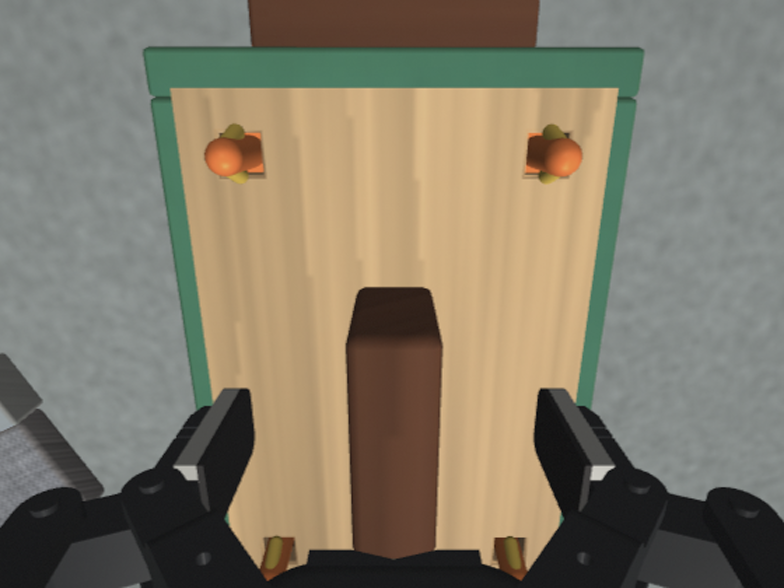

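Released. I'll rise straight up to look at the rear studs, clearing the block (its top is about z 0.10).

>>> drive_tool([
  [[0, 0, -20, 0, 0, 0, 100], [0, 0, -50, 0, 0, 0, 100], [0, 0, -75, 0, 0, 0, 100], [0, 0, -75, 0, 0, 0, 100], [0, 0, -75, 0, 0, 0, 100]],
])

```text
time: 20.88
tcp_pos: [0.5018, -0.2365, 0.1032]
orientation: [-0.374, -3.119, 0.001]
wrist_force: [0.2, -0.0, -1.4]
gripper_width: 0.997
```

```bash
python3 - <<'E'
from h import *
s=arm.state();print({k:np.round(s[k],4) for k in ("time","tcp_pos","wrist_force")})
im=snap("wrist","w14.png")[:,:,::-1]; snap("side","s14.png"); c=arm.camera_info("wrist")
print(s["tcp_pos"])
cv2.imwrite('pics/w14a.png',cv2.resize(im[70:340,160:410],None,fx=2.2,fy=2.2,interpolation=cv2.INTER_CUBIC))
sd=cv2.imread('pics/s14.png');x,y=332,160
cv2.imwrite('pics/s14z.png',cv2.resize(sd[y-50:y+50,x-65:x+65],None,fx=6,fy=6,interpolation=cv2.INTER_CUBIC))
E
```

```text
{'time': np.float64(20.875), 'tcp_pos': array([ 0.5018, -0.2365,  0.1032]), 'wrist_force': array([ 0.1619, -0.0438, -1.4096])}
[ 0.50184053 -0.23648908  0.10320957]
```

View pics/w14a.png

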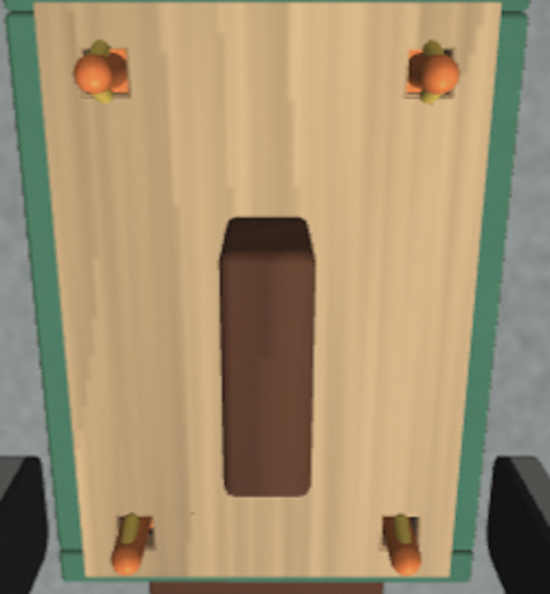

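View pics/s14z.png

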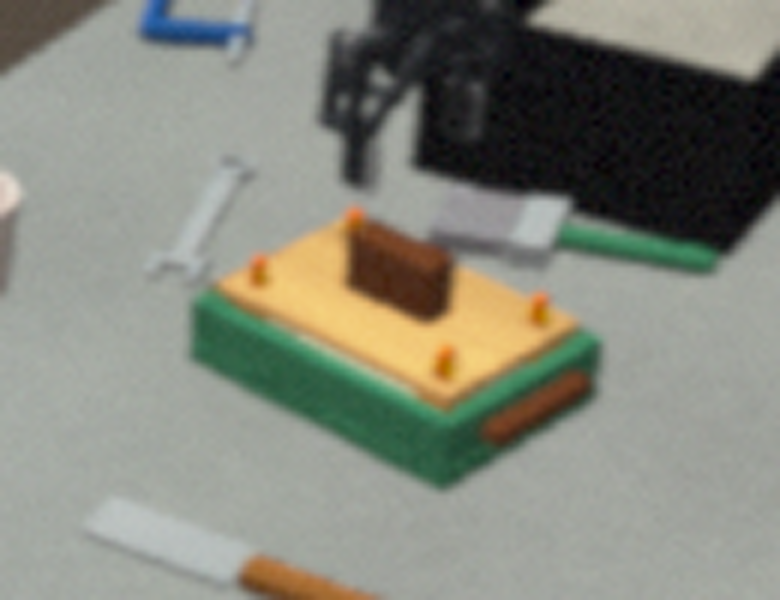

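>>> drive_tool([
  [[0, 0, -20, 0, 0, 0, 100], [-50, 0, -20, 0, 0, 0, 100], [-100, 0, -20, 0, 0, 0, 100], [-140, 0, -20, 0, 0, 0, 100], [-140, 0, -20, 0, 0, 0, 100], [-140, 0, -20, 0, 0, 0, 100], [-140, 0, -20, 0, 0, 0, 100]],
])

```text
time: 21.85
tcp_pos: [0.6369, -0.2693, 0.1232]
orientation: [-0.374, -3.118, 0.001]
wrist_force: [-0.5, -0.6, 0.9]
gripper_width: 1.002
```

```bash
python3 - <<'E'
from h import *
s=arm.state();print({k:np.round(s[k],4) for k in ("time","tcp_pos","wrist_force")})
im=snap("wrist","w15.png")[:,:,::-1]
cv2.imwrite('pics/w15a.png',cv2.resize(im,None,fx=1.4,fy=1.4,interpolation=cv2.INTER_CUBIC))
E
```

```text
{'time': np.float64(21.85), 'tcp_pos': array([ 0.6369, -0.2693,  0.1232]), 'wrist_force': array([-0.5308, -0.6132,  0.9497])}
```

View pics/w15a.png

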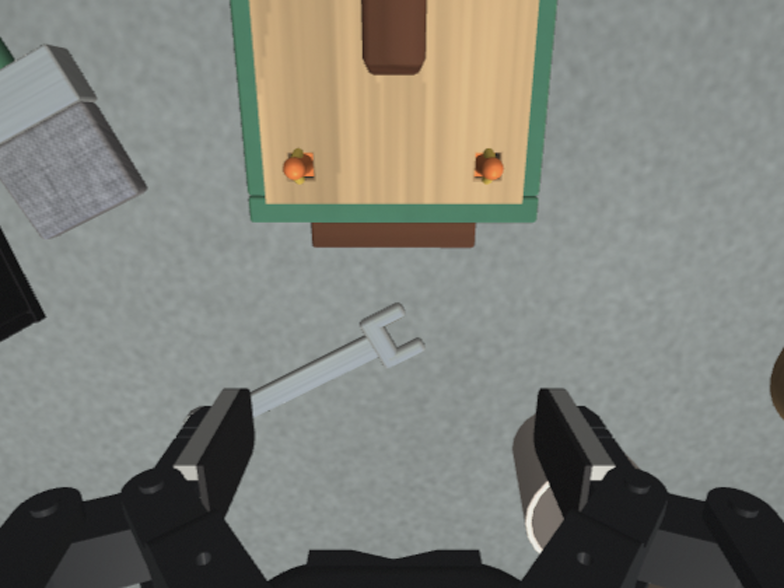

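```bash
python3 - <<'E'
from h import *
im=cv2.imread('pics/w15.png')
t=[cv2.resize(im[100:138,x:x+38],(380,380),interpolation=cv2.INTER_CUBIC) for x in (195,331)]
cv2.imwrite('pics/w15z.png',np.hstack(t))
E
```

```text
(no output)
```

View pics/w15z.png

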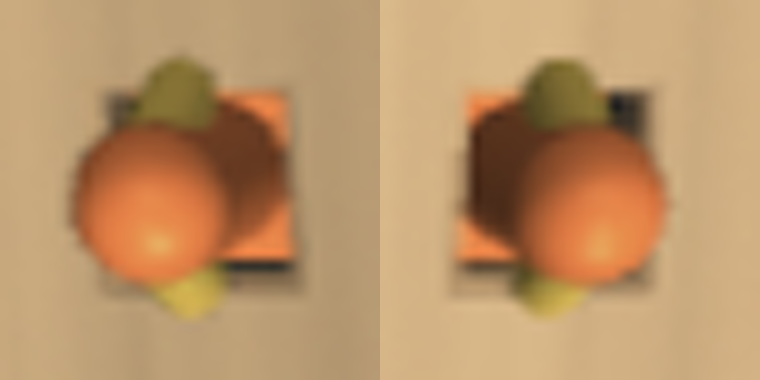

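Both rear studs show it too: the barbs span about 17 mm and overlap the hole rims on both sides. All four are clicked, so I'm handing in.

```bash
python3 - <<'E'
from rig import arm
print(arm.state()["time"],arm.finish_job())
E
```

```text
the job is handed in; nothing more can be done
21.9 None
```

The wooden board is on the green mould, pressed home with all four studs clicked, and released. I handed in at 21.9 s.

**What I did**
- I picked up the wood board by its grip block, ignoring the teal and purple look-alikes. Holes and studs matched to within 0.7 mm before I lowered it.
- I pressed in small steps. The wrist force peaked at 9 N on the tapers. On the pads it rose to 21 N, then dropped to 15 and 10.5 N as the board sank about 3 mm. The last press was stiff at 23.5 N.

**Last checks**
- After letting go, the wrist camera shows the barbs sprung out over both rims of the hole at all four studs.
- The side view shows the board lying flat on the mould, and the gripper is clear of everything.

**What disagreed**
- The finger ends are about 36 mm shorter than the stated TCP. My first grip closed on top of the block with about 6 N. I opened and gripped again 34 mm lower, and the board hadn't moved.
- During pressing the arm yielded slightly and the load sat toward the front end. The tool tilted up to about 3 mrad before I levelled it. The clicks therefore probably came in two groups rather than all at once.

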